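Index the tube wheel by one station

TASK

Two hand-indexed wheels stand on the analyser's deck. On the one that carries the eight slim capped tubes (not the one with the four wide bottles), draw the spring index pin up by its knob, turn the wheel one notch anticlockwise as seen from above, and let the pin drop fully home in that next notch.

Things in the scene. Friction and masses are not known exactly. Their poses are not given: they have to be found in the camera images.
- tube_station: Fixed base of the tube wheel, 232 mm across. Origin on the wheel's vertical axis at deck height, z up; x points to the pin's first notch. Index ring on its rim: top 29 mm up, notches every 45 degrees, 15 mm wide, flaring to 31 mm at the top: a pin let go within 10 mm of the middle centres itself. The wheel bears 8 tubes, tops 102 mm up, within 53 mm of the axis. Reader block (90 mm high) opposite.
- tube_knob (a point): Centre of the index pin's knob, an upright black cylinder 26 mm in diameter, 26 mm high, 34 mm clear of the tubes. 77 mm above the deck when the pin is home, 100 mm from the wheel's axis, z up. It rides on an arm of the wheel (solid up to 54 mm above the deck) and so goes round with it on a circle of 100 mm radius. Steel pin below it, 12 mm thick, round end.
- tube_wheel (a joint): Turn of the wheel in rad, anticlockwise from above positive; 0 at the start (pin in the first notch), 0.785 (45 degrees) at the next notch anticlockwise. Turns easily, with slight friction, only while the pin is drawn clear.
- tube_pin (a joint): Lift of the index pin in m: 0 fully home in a notch, at most 0.032. A spring pushes it down with 4 N when home and 8 N when fully drawn. It must be lifted at least 0.020 to clear the ring's top; 0.025 is a good lift. When let go over a notch the spring drives it home.

How it is judged:
By the outcome, as a careful person would: the job done as asked, in the order asked, and still so for the second after the job is handed in, with the robot touching nothing.
It also fails if it takes over 38 s, if anything falls off the work surface, if the arm or the gripper's body presses on something with over 40 N, if the wrist force passes 120 N, or if a joint passes its speed limit or range.

ROBOT

A 6-joint arm with a two-finger parallel gripper is mounted at the origin on the work surface. World frame = base frame: x ahead of the robot, y to its left, z up, the work surface at z = 0. Lengths are in m, angles in rad, forces in N, time in s.
With the tool pointing down it reaches from about 0.35 to 0.775 m from the base axis. Payload 7.3 kg.
Tool frame: the origin (TCP) lies on the centre line of the jaws, within the pads' length; the fingertips stand 14 mm ahead of it and the grasp point (between the pads) lies 5 mm behind it; z points along the fingers, y is the direction in which the jaws open and shut (so a half turn about z gives the same grasp; the last joint's range is limited). The gripper opens to 92 mm and grips with 3 to 60 N. Pads are 19 mm wide; open, the fingers measure 130 mm over their backs; the gripper's body (75 mm by 190 mm) begins 47 mm behind the grasp point.
Start: joints at [-1.405, 0.342, 1.524, -0, 1.275, -0.146], TCP at [0.161, -0.5, 0.241] pointing down, gripper open.
Joint ranges: [-2.53, 2.53], [-0.77, 2.02], [0.04, 2.7], [-1, 4.14], [0.28, 2.66], [-3.11, 3.11]. Speed limits (rad/s): [2.57, 2.57, 3.14, 3.14, 3.14, 3.14].

INTERFACE

Orientations are given as [roll, pitch, yaw] about the fixed x, y, z axes, in that order (R = Rz(yaw) Ry(pitch) Rx(roll)).
In Python, from cell import telemetry, cams, robot gives the robot as it stands.
- The arm moves only by the tool servo_tool, never from a script. Its argument "targets" is text: rows parted by semicolons, each of 4 numbers parted by spaces: the shift along the tool's x, y, z in mm, then the turn about the tool's z in rad. In form: x y z yaw; .... A call has 1 to 20 rows; each row shifts and turns the pose as measured when the row begins, along the tool's axes as they then stand; what a row does not reach is not made up. A row lasts 1/8 s, in which the tool goes at most 62.5 mm and 10.7 degrees, less where a joint would pass 70% of its speed; a pose out of reach is approached as far as the arm can. A call with a gripper value outside its range is refused whole. "hand" is the opening, from 0 (shut) to 1 (fully open), set as the call begins (left out, the last holds). The fingers move at their own pace and stop on an object; "squeeze" is the grip in N (left out, the last holds). Time passes only in rows, so rows that do not move let the fingers close. It gives the time, the measured TCP pose, the force and the opening at its end, in the units of the state.
- telemetry.observe(): the state, without advancing time (a new reading comes with each control period).
- cams.read_camera(name): name is "scene" or "side" or "wrist"; returns a dict with "color" (480x640x3 uint8, red, green, blue), "K" (3x3 intrinsics, pixels), "R" (3x3) and "t" (3): a world point X has camera coordinates R X + t. Camera axes: x right, y down, z forward; pixel columns grow to the right and rows downward; lengths in m; the calibration is good to about 2 mm. The wrist camera is an equidistant fisheye: a pixel r from the principal point sees the ray r / f radians off the axis. A picture is of the moment at which its call begins. There is no depth.
- robot.hand_in(): hands the job in, once; it reports no verdict.
Trained networks look in a picture, given as the dict that the camera call returned (one of the last four; its "shot" number tells which), for a name from the list of things; names that differ only in an ending like _2 or _b are one class to them, and where a whole thing is asked for, a point or a joint stands for the part that bears it (a point fixed in the world has none). Each returns a list of dicts, best first, with "score" (0 to 1); they miss things now and then, are a little off and sometimes report something else, mostly with a low value. They report only what shows in the picture. A call takes as long as a camera call.
- cams.cut_out(picture, query): "region" (480x640 bool, what is visible of it) and "extent" ([centre column, centre row, width, height] in pixels, round what is visible of it).
The state is a dict: "time": time; "qpos": joint angles; "qvel": joint speeds; "joint_efforts": joint torques, N m; "tool_pos": TCP position; "tool_rot": TCP orientation; "contact_force": force on the tool from outside, world axes, zero at the start; "torque": the same for the moment, N m; "opening": finger opening in m.
Only numpy, scipy, OpenCV 4.12 (cv2) and the standard library are available. Lean on these libraries where they do the work, as an engineer would, in place of code of your own. Each camera call takes 0.05 s, during which the arm holds its last target.

## Working session

There is one attempt and no reset: what is moved stays moved. The work goes in short steps, Python scripts to look and compute and a tool call to move; the robot and the scene stay as the last step left them, time stands still between calls to the robot, and variables do not carry over. Pictures are saved under pics/ and viewed, and the job is handed in when it is done.

Besides the shell and the picture viewer there is one more tool, called after "Request:" as a command line: name --argument value ..., lists and objects as JSON in quotes. servo_tool: Moves the arm, as the interface text tells. Its arguments: {"type":"object","properties":{"targets":{"type":"string"},"hand":{"type":"number"},"squeeze":{"type":"number"}},"required":["targets"]}

```bash
mkdir -p pics; ls
cat > h.py <<'E'
import numpy as np,cv2
from cell import telemetry,cams,robot
def shot(n,f):
    p=cams.read_camera(n); cv2.imwrite('pics/'+f,p['color'][:,:,::-1]); return p
E
python3 - <<'E'
from h import *
for n in ['scene','side','wrist']:
    p=shot(n,n+'0.png'); print(n,p['K'].tolist(),np.round(p['R'],3).tolist(),p['t'])
    for q in ['tube_station','tube_knob']:
        for d in cams.cut_out(p,q)[:3]: print(q,d['score'],d['extent'])
print(telemetry.observe())
E
```

```text
pics
scene [[509.33488146681924, 0.0, 327.013970467239], [0.0, 509.33488146681924, 230.2401954150378], [0.0, 0.0, 1.0]] [[-0.693, 0.721, 0.008], [0.536, 0.523, -0.663], [-0.483, -0.455, -0.749]] [ 0.41185395 -0.2574295   1.08987073]
tube_station 0.79 [294.1, 165.6, 132.5, 111.9]
tube_knob 0.62 [238.1, 139.5, 17.9, 21.2]
side [[547.8333861142004, 0.0, 320.9039270401783], [0.0, 547.8333861142004, 237.7427114173108], [0.0, 0.0, 1.0]] [[-0.916, -0.402, 0.002], [-0.285, 0.646, -0.708], [0.283, -0.649, -0.707]] [0.50059933 0.22173277 0.67484096]
tube_station 0.63 [406.6, 197.5, 139.4, 128.3]
tube_knob 0.59 [387.8, 144.0, 19.5, 19.4]
wrist [[371.64829954431775, 0.0, 317.01460350247237], [0.0, 371.64829954431775, 239.0360837397094], [0.0, 0.0, 1.0]] [[0.306, -0.952, 0.0], [-0.916, -0.294, 0.271], [-0.258, -0.083, -0.963]] [-0.52511602 -0.03370095  0.38971521]
{'time': 0.45, 'qpos': array([-1.40496115e+00,  3.42062643e-01,  1.52418266e+00, -3.76603698e-07,
        1.27541425e+00, -1.45995205e-01]), 'qvel': array([-0.00093633, -0.00014709, -0.00043372, -0.00152139,  0.00050556,
       -0.00113228]), 'joint_efforts': array([-1.17717882e-03, -4.30757940e+01, -2.44256294e+01,  7.18554924e-02,
        4.94337757e-02, -1.75669902e-05]), 'tool_pos': array([ 0.16109028, -0.49965056,  0.24067907]), 'tool_rot': array([-3.14152641e+00, -9.37639941e-06,  3.11830489e-01]), 'contact_force': array([ 0.00470606,  0.49049938, -0.24518671]), 'torque': array([ 0.00483141, -0.00108599,  0.01989925]), 'opening': 0.0918371166471109}
```

View pics/scene0.png

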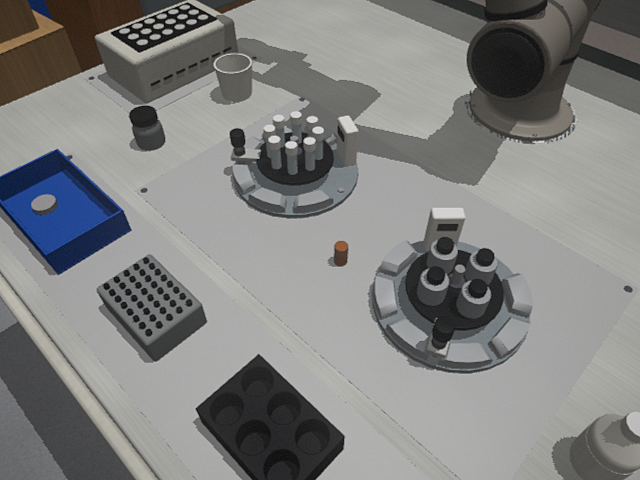

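View pics/side0.png

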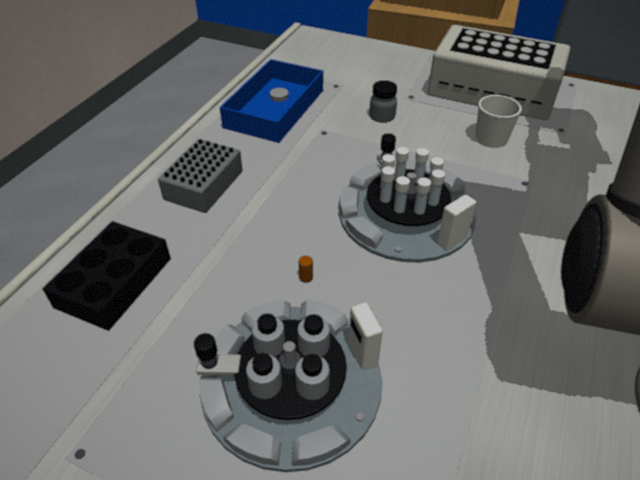

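View pics/wrist0.png

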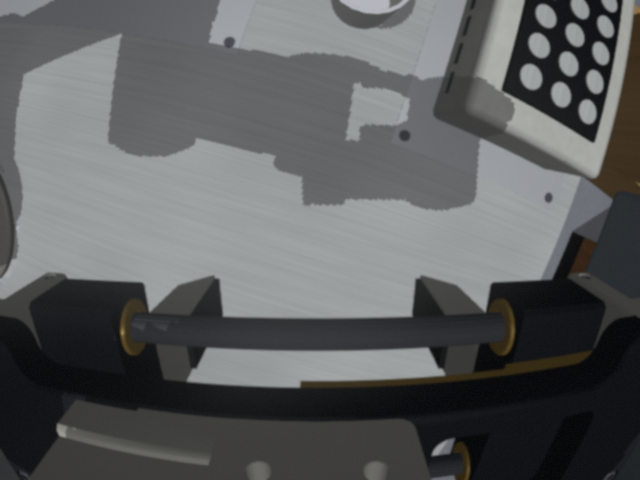

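```bash
cat >> h.py <<'E'
def ray(p,u,v):
    R=np.array(p['R']);t=np.array(p['t']);K=p['K']
    return -R.T@t, R.T@np.linalg.solve(K,np.array([u,v,1.]))
def atz(p,u,v,z):
    c,d=ray(p,u,v); return c+d*(z-c[2])/d[2]
def tri(p,a,q,b):
    A=[];B=[]
    for pp,uv in((p,a),(q,b)):
        c,d=ray(pp,*uv);d=d/np.linalg.norm(d);M=np.eye(3)-np.outer(d,d);A.append(M);B.append(M@c)
    x=np.linalg.lstsq(np.vstack(A),np.hstack(B),rcond=None)[0]
    return x,np.linalg.norm(A[0]@x-B[0])+np.linalg.norm(A[1]@x-B[1])
def proj(p,X):
    X=np.atleast_2d(X); c=X@np.array(p['R']).T+p['t']; q=c@np.array(p['K']).T; return q[:,:2]/q[:,2:]
E
python3 - <<'E'
from h import *
a=shot('scene','a.png');b=shot('side','b.png')
print(tri(a,(238.1,139.5),b,(387.8,144.0)))
for p,n,box in((a,'s',(215,100,160,120)),(b,'d',(325,125,160,135))):
    x,y,w,h=box; c=cv2.resize(p['color'][y:y+h,x:x+w,::-1],None,fx=4,fy=4,interpolation=cv2.INTER_CUBIC); cv2.imwrite(f'pics/{n}z.png',c)
    for q in ['tube_knob','tube_station']:
        for d in cams.cut_out(p,q)[:1]:
            m=d['region'];ys,xs=np.nonzero(m);print(n,q,d['score'],xs.mean(),ys.mean(),xs.min(),xs.max(),ys.min(),ys.max())
E
```

```text
(array([ 0.53961987, -0.27087364,  0.07654399]), np.float64(0.0018773361395231524))
s tube_knob 0.81 237.70464135021098 138.81856540084388 231 244 129 163
s tube_station 0.57 296.36443860307924 166.46075854299662 230 358 112 218
d tube_knob 0.57 387.22545454545457 142.57818181818183 380 395 133 153
d tube_station 0.67 406.455213289924 206.69705317639202 338 476 133 261
```

View pics/sz.png

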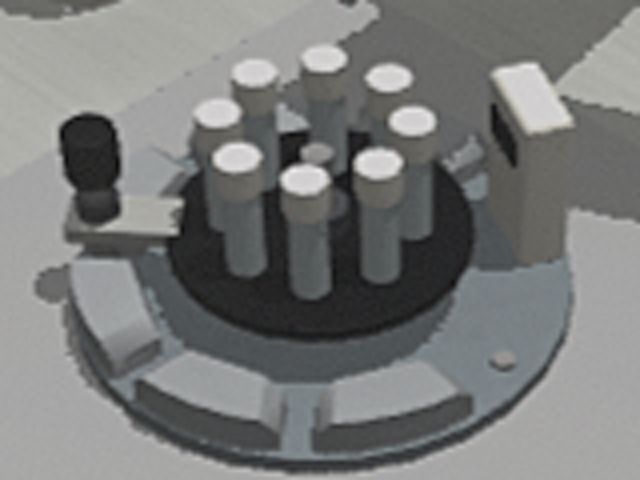

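View pics/dz.png

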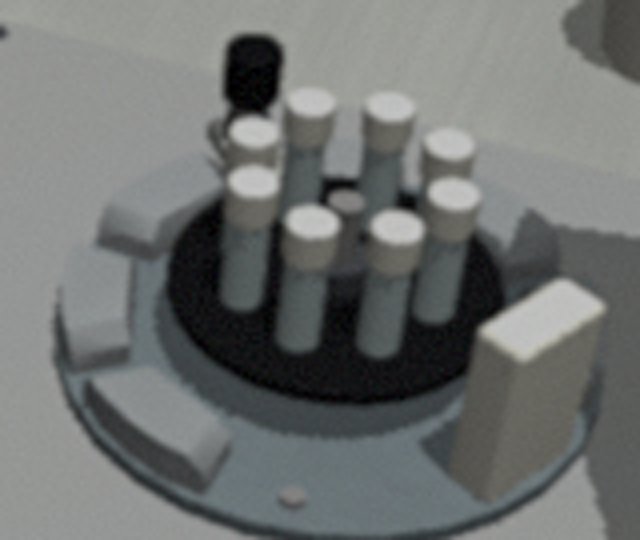

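Run:
```python
from h import *
a=cams.read_camera('scene');b=cams.read_camera('side')
ca=np.array([(255,73),(324,58),(389,77),(412,122),(379,165),(305,182),(238,157),(217,113)])/4+[215,100]-.4
cb=np.array([(311,103),(388,107),(448,144),(453,194),(397,228),(312,222),(252,183),(254,132)])/4+[325,125]-.4
print('axis at caps mean tri',tri(a,ca.mean(0),b,cb.mean(0)))
for z in(.1,.104):
  for p,c in((a,ca),(b,cb)):
    X=np.array([atz(p,*u,z) for u in c]);m=X.mean(0);print(z,m,np.linalg.norm(X-m,axis=1).round(4), np.degrees(np.arctan2(*(X-m)[:,1::-1].T)).round(1))
k,e=tri(a,(237.3,138.2),b,(387.7,143));print(k,e)
for p,u in((a,(237.3,138.2)),(b,(387.7,143))): print(atz(p,*u,.077))
```

```text
axis at caps mean tri (array([ 0.47524655, -0.1959747 ,  0.10299566]), np.float64(0.00045590973510916256))
0.1 [ 0.47230182 -0.19908387  0.1       ] [0.0419 0.0429 0.0428 0.0419 0.0428 0.0437 0.0416 0.0424] [ -94.7 -139.   176.8  130.1   85.2   40.9   -4.9  -49.7]
0.1 [ 0.47636134 -0.20092527  0.1       ] [0.0418 0.0421 0.042  0.0421 0.0425 0.042  0.0427 0.0422] [ -49.7  -93.6 -138.9  175.9  130.9   85.8   41.3   -5. ]
0.104 [ 0.47582257 -0.19515517  0.104     ] [0.0416 0.0426 0.0425 0.0416 0.0425 0.0434 0.0413 0.0421] [ -94.7 -139.   176.8  130.1   85.2   40.9   -4.9  -49.7]
0.104 [ 0.47526809 -0.19569401  0.104     ] [0.0415 0.0418 0.0417 0.0418 0.0422 0.0417 0.0423 0.0419] [ -49.7  -93.6 -138.9  175.9  130.9   85.8   41.3   -5. ]
[ 0.5400709  -0.27185694  0.07846924] 0.0008023274295334898
[ 0.5392997  -0.27285577  0.077     ]
[ 0.54067438 -0.27456857  0.077     ]
```

Request:
servo_tool --targets "43 -10 0 0;43 -10 0 0;43 -10 0 0;43 -10 0 0;43 -10 0 0;43 -10 0 0;43 -10 0 0;43 -10 0 0;43 -10 0 0;43 -10 0 0;0 0 0 0.147;0 0 0 0.147;0 0 0 0.147;0 0 0 0.147;0 0 0 0.147;0 0 0 0.147;0 0 0 0.147;0 0 0 0.147" --hand 0.7

```text
time: 3.1
tool_pos: [0.5528, -0.2654, 0.2391]
tool_rot: [3.14, -0.001, -0.903]
contact_force: [-0.3, -0.2, 0.0]
opening: 0.0644
```

Request:
servo_tool --targets "-3 14 0 -0.037;0 0 30 0;0 0 30 0;0 0 30 0;0 0 5 0;0 0 0 0"

```text
time: 3.85
tool_pos: [0.5405, -0.2727, 0.1431]
tool_rot: [3.141, -0.004, -0.867]
contact_force: [0.9, 0.2, -0.3]
opening: 0.0643
```

Run:
```python
from h import *
w=shot('wrist','w1.png');s=telemetry.observe();print(s['tool_pos'],s['tool_rot'])
R=np.array(w['R']);K=w['K']
def fp(X):
    c=R@np.array(X)+w['t'];th=np.arctan2(np.hypot(c[0],c[1]),c[2]);n=c[:2]/np.hypot(*c[:2]);return n*th*K[0,0]+[K[0,2],K[1,2]]
print('exp top',fp([.540,-.272,.091]),fp([.540,-.272,.078]))
for q in['tube_knob']:
    for d in cams.cut_out(w,q)[:2]: print(d['score'],d['extent'])
```

```text
[ 0.54056731 -0.27270478  0.14335093] [ 3.14145748 -0.00386925 -0.86671872]
exp top [316.26256563 271.40455062] [316.29295546 263.78377772]
0.67 [315.6, 263.1, 45.4, 50.2]
```

View pics/w1.png

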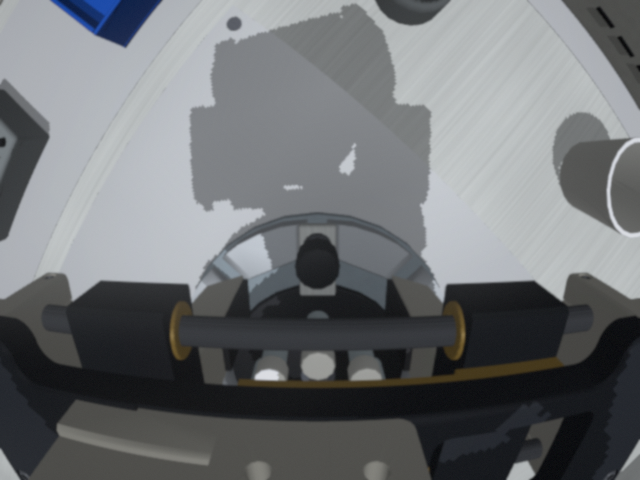

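The wrist view shows the knob at (316,263), where I predicted it, centred between the jaws. Next I'll descend and grip.

Request:
servo_tool --targets "0 0 20 0;0 0 20 0;0 0 15 0;0 0 7 0;0 0 2 0;0 0 0 0"

```text
time: 4.7
tool_pos: [0.5445, -0.2753, 0.0842]
tool_rot: [-3.138, -0.016, -0.867]
contact_force: [0.3, -0.3, -0.5]
opening: 0.0638
```

Request:
servo_tool --targets "-5 1 3 0;0 0 3 0;0 0 0 0"

```text
time: 5.08
tool_pos: [0.5406, -0.2722, 0.0788]
tool_rot: [-3.138, -0.018, -0.866]
contact_force: [0.4, 0.4, 0.5]
opening: 0.0641
```

Request:
servo_tool --targets "0 0 1 0;0 0 0 0;0 0 0 0;0 0 0 0;0 0 0 0;0 0 0 0" --hand 0 --squeeze 35

```text
time: 5.82
tool_pos: [0.5409, -0.2723, 0.0779]
tool_rot: [-3.138, -0.018, -0.866]
contact_force: [-0.1, 1.0, 1.1]
opening: 0.0252
```

Request:
servo_tool --targets "0 0 -7 0;0 0 -7 0;0 0 -7 0;0 0 -5 0;0 0 0 0;0 0 0 0"

```text
time: 6.58
tool_pos: [0.5406, -0.2724, 0.1039]
tool_rot: [-3.138, -0.018, -0.867]
contact_force: [2.8, -2.3, -8.1]
opening: 0.0252
```

Run:
```python
from h import *
shot('wrist','w2.png');a=shot('scene','a2.png');b=shot('side','b2.png')
cv2.imwrite('pics/ab2.png',np.hstack([cv2.resize(a['color'][60:220,200:360,::-1],None,fx=2.5,fy=2.5),cv2.resize(b['color'][90:250,325:485,::-1],None,fx=2.5,fy=2.5)]))
```

```text
(no output)
```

View pics/ab2.png

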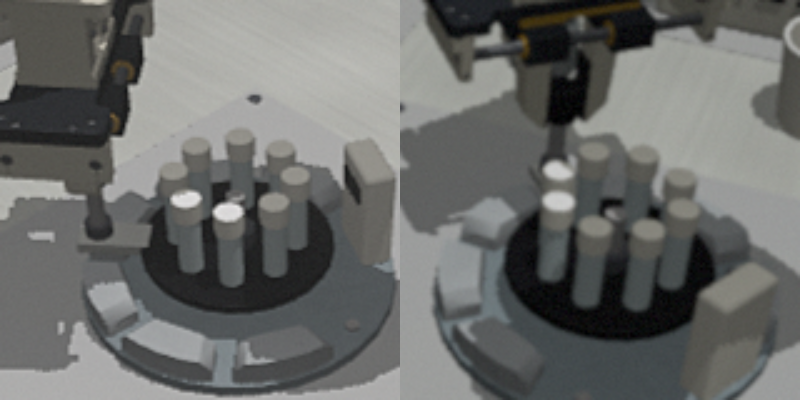

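View pics/w2.png

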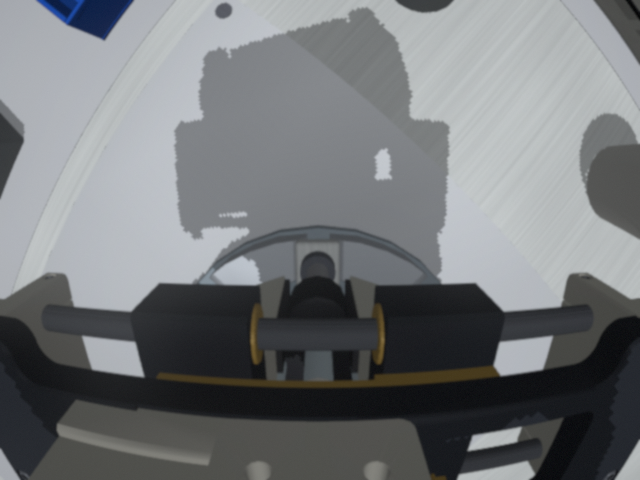

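Request:
servo_tool --targets "-0.4 -8.7 0 -0.087;-0.4 -8.7 0 -0.087;-0.4 -8.7 0 -0.087;-0.4 -8.7 0 -0.087;0 0 0 0"

```text
time: 7.35
tool_pos: [0.5631, -0.2444, 0.1028]
tool_rot: [3.14, -0.017, -0.51]
contact_force: [3.0, -2.1, -7.1]
opening: 0.0253
```

Request:
servo_tool --targets "-0.4 -8.5 -0.3 -0.085;-0.4 -8.5 -0.3 -0.085;-0.4 -8.5 -0.3 -0.085;-0.4 -8.5 -0.3 -0.085;-0.4 -8 0 -0.08;0 0 0 0"

```text
time: 8.1
tool_pos: [0.5751, -0.2042, 0.1032]
tool_rot: [3.136, -0.015, -0.092]
contact_force: [4.3, -1.8, -7.9]
opening: 0.0253
```

Request:
servo_tool --targets "0 0 6 0;0 0 6 0;0 0 5 0;0 0 0 0"

```text
time: 8.6
tool_pos: [0.575, -0.2052, 0.085]
tool_rot: [3.137, -0.015, -0.099]
contact_force: [3.2, -0.9, -5.7]
opening: 0.0252
```

Request:
servo_tool --targets "0 0 0 0;0 0 0 0;0 0 0 0;0 0 0 0;0 0 0 0;0 0 0 0" --hand 0.7

```text
time: 9.35
tool_pos: [0.5748, -0.2059, 0.0876]
tool_rot: [3.135, -0.016, -0.099]
contact_force: [0.3, 0.5, -0.3]
opening: 0.0642
```

Released. I'll lift straight up, then back off so the cameras can see.

Request:
servo_tool --targets "0 0 -10 0;0 0 -25 0;0 0 -40 0;0 0 -40 0;0 0 -40 0;0 50 0 0;0 50 0 0;0 50 0 0;0 50 0 0;0 0 0 0"

```text
time: 10.6
tool_pos: [0.5528, -0.4085, 0.257]
tool_rot: [3.131, -0.022, -0.096]
contact_force: [-0.4, 1.1, -0.4]
opening: 0.0641
```

Run:
```python
from h import *
a=shot('scene','a3.png');b=shot('side','b3.png')
cv2.imwrite('pics/ab3.png',np.hstack([cv2.resize(a['color'][80:240,210:370,::-1],None,fx=2.5,fy=2.5),cv2.resize(b['color'][110:270,325:485,::-1],None,fx=2.5,fy=2.5)]))
for p in(a,b):
  for d in cams.cut_out(p,'tube_knob')[:2]: print(d['score'],d['extent'])
  print('exp home',proj(p,[.5752,-.204,.078]),'8mm up',proj(p,[.5752,-.204,.086]))
```

```text
0.67 [248.3, 166.6, 15.6, 20.9]
exp home [[246.98911414 165.65600989]] 8mm up [[246.45959829 161.98273095]]
0.55 [354.8, 169.2, 17.6, 38.8]
exp home [[354.46565442 160.18841882]] 8mm up [[354.68548007 156.29477038]]
```

View pics/ab3.png

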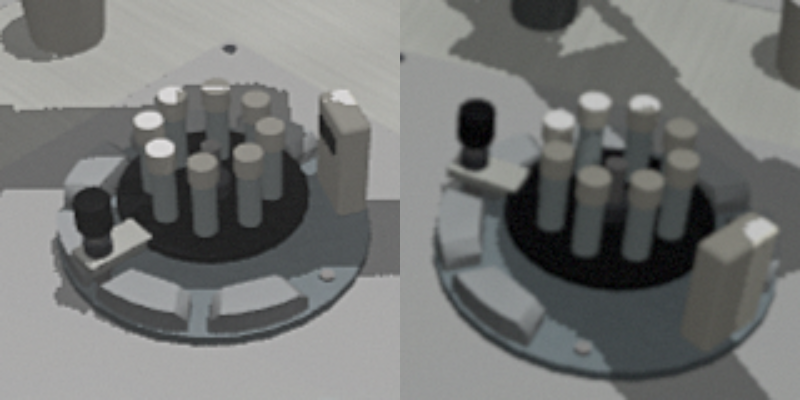

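Run:
```python
from h import *
a=cams.read_camera('scene');b=cams.read_camera('side')
k,e=tri(a,(246.9,164.9),b,(355.0,159.3));d=k-[.4755,-.196,0];print(k,e,np.hypot(*d[:2]),np.degrees(np.arctan2(d[1],d[0])))
print(robot.hand_in(), telemetry.observe()['time'])
```

```text
[ 0.57470703 -0.20474572  0.07919729] 0.0004890494880056776 0.09959178027253668 -5.037956412949226
the job is handed in; nothing more can be done
the job is handed in; nothing more can be done
```

The tube wheel is one notch further anticlockwise with its pin down in that notch, and the job is handed in. I gripped the knob, drew the pin up about 26 mm and turned the wheel about 45° on the 100 mm circle. I then lowered it into the notch, let go so the spring seated it, and backed the arm away.

- **Wheel turn:** after release, the two fixed cameras put the knob at -5.0° about the wheel axis. It started at -49.5°, so it turned about 44.5°.
- **Pin home:** the knob's centre was 79.2 mm high. The same method gave 78.5 mm before the lift, so the pin is home within the roughly 2 mm the cameras can tell.
- **Clear of the robot:** the contact force reads about zero, and the gripper was about 0.2 m away. The clock was about 11 s of the 38 s allowed.
- **A check that disagreed:** the network's side-view box for the knob was off. It was 39 px tall, with its centre 9 px too low, because it took in the pin below. I read the knob's position from the picture by eye instead, and that fitted the home position to about 1 px.

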